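# Lift the hot lid off the glue pot

## Task

The glue pot on the florist's bench has been preheated empty and must be opened for filling: take the sprung lid lifter, hook the hot lid by its loop, lift it off level and seat it fully home on the lid stand, then unhook the lifter and stand it back upright on its white tile. Work the lifter by feel without forcing it, set the lid down gently, and let neither gripper nor arm touch the hot pot or lid. Leave the other things on the bench where they are.

Things in the scene. Friction and masses are not known exactly. Their poses are not given: they have to be found in the camera images.
- pot: Grey electric glue pot, fixed, HOT: 192 mm across, rim 90 mm high, open aluminium pan (bore 147 mm), red dial in front. Origin: centre of its underside on the bench.
- lid: HOT loose flat aluminium lid, 0.24-0.42 kg, on the pot's rim at the start: disc 170 mm across, 4 mm thick. Origin: centre of the disc's underside; disc top at z=+4 mm; below the disc a locating skirt 140 mm across, 9 mm deep, lowest 4 mm chamfered. About 3 mm play all round in the pot: what presses on the lid can drag it within that play.
- lid_loop (a point): Centre of the level bar of the lid's rigid dark loop handle, 26 mm above the disc's top; lid's axes. Round bar 8 mm thick, level along y from -22 to +22 mm; underside 22 mm, upper side 30 mm above the disc's top. Legs at y=-28 and +28 mm (48 mm clear between). Same from both sides, so it may be hooked from -x or +x.
- stand: Dark round lid stand, fixed: ring on three legs, ring 162 mm across, bore 145 mm, 55 mm high, open in the middle. Origin: centre of its footprint on the bench.
- stand_seat (a point): Centre of the stand's upper rim, 55 mm above the bench. With the lid seated (skirt in the bore, 2.5 mm play all round, any yaw) the lid's origin is here.
- tile: White glazed tile, fixed, 130 (x) x 150 (y) x 8 mm; origin: centre of its underside on the bench. The lifter stands on it at the start.
- lifter_grip (a point): Centre of the lid lifter's upright wooden handle, 116 mm above its feet; lifter's axes, z up. Handle 30 (x) x 22 (y) x 64 mm high, gripped across y. Lifter 0.28 kg, 148 mm high, stands on its own feet. Bears on the lid with up to 17 N in normal use; over 25 N in all (pressing and pushing) bends the lid.
- lifter_hook (a point): Middle of the trough of the lifter's steel C-hook, on the handle's axis, 24 mm above the feet when these are fully out; the hook opens to the lifter's +x. 14 mm wide. Trough runs x=-5.5 (upright back of the throat) to +5.5 mm; there a nib 3 mm high, 5 mm thick ends the hook. Lip 7 mm thick; back solid to x=-22 mm; upper arm 21 mm above the trough.
- lifter_foot_mid (a point): Point on the handle's axis at the undersides of the lifter's four nylon feet when fully out; feet 12 mm across at x=-18/+18, y=-42/+42 mm, low friction (0.2-0.35), on a red frame that straddles the loop (38 mm free either side, crossbar 55 mm up). Pushed down on something the feet give on a spring: from 2.5 N, then 1.7 N per mm, solid at 8.5 mm (17 N); the hook sinks by as much.
- lifter_nib (a point): Front tip of the hook: nib's upper edge at lifter x=+10.5 mm, 27 mm above the feet when out. With the feet on the lid it passes under the loop's bar once pushed in over 5 mm (11 N). Slide to +x until the throat's back meets the bar, let up: the spring (2 mm in, 6 N) clamps the bar in the trough and holds the lid level. Unhook: lid supported, press down, slide back.
Mind the look-alikes: they are no part of the job. Leave any pink look-alike of the lid alone.

How it is judged:
On the way, in this order (a step that is already met when the one before it is completed fails the run):
1. the lid hangs level on the lifter, clear of the pot (z of lid in the frame of pot above 0.101 m and angle between lid's own z axis and vertical below 0.1 rad and contact force between lid and pot below 0.1 N and contact force between lifter and lid above 1 N), for 0.3 s.
2. the lid is seated home on the stand and the lifter is off it (horizontal distance between lid and stand_seat below 0.005 m and z of lid in the frame of stand between 0.0525 and 0.0575 m and angle between lid's own z axis and vertical below 0.03 rad and contact force between lifter and lid below 0.1 N), for 0.3 s.
At the end, for the whole second after the job is handed in: The lid lies seated on the lid stand (origin within 5 mm of the seat's centre and 2.5 mm of its height, tilted under 0.03 rad) and the lifter stands upright on the tile (axis within 40 mm of the tile's centre, tilted under 0.06 rad), both released and at rest (horizontal distance between lid and stand_seat below 0.005 m and z of lid in the frame of stand between 0.0525 and 0.0575 m and angle between lid's own z axis and vertical below 0.03 rad and linear speed of each of lid, lifter below 0.01 m/s and angle between lifter_grip's own z axis and vertical below 0.06 rad and horizontal distance between lifter_grip and tile below 0.04 m and height (world z) of lifter_grip between 0.118 and 0.13 m); the robot touches nothing.
It fails at once if the gripper or arm touches the hot lid or pot (contact force between any of the fingers, the arm and lid above 0.3 N or contact force between any of the fingers, the arm and pot above 0.3 N).
It fails at once if the lid is tipped more than 0.14 rad (8 degrees) (angle between lid's own z axis and vertical above 0.14 rad).
It fails at once if the lifter bears on the lid with more than 25 N in all (contact force between lifter and lid above 25 N).
It fails at once if the lid is dropped or forced onto the stand (over 30 N) (contact force between lid and stand above 30 N).
It fails at once if another thing on the bench is shifted more than 20 mm (distance of any of brownbottle, redcap, tape, spool, slate, pruners, claypot, gluetray from where it was at the start of the episode above 0.02 m).
It also fails if it takes over 72 s, if anything falls off the work surface, if the arm or the gripper's body presses on something with over 40 N, if the wrist force passes 120 N, or if a joint passes its speed limit or range.

## Robot

A 7-joint arm with a two-finger parallel gripper is mounted at the origin on the work surface. World frame = base frame: x ahead of the robot, y to its left, z up, the work surface at z = 0. Lengths are in m, angles in rad, forces in N, time in s.
With the tool pointing down it reaches from about 0.425 to 0.875 m from the base axis. Payload 8.4 kg.
Tool frame: the origin (TCP) lies midway between the tips of the shut fingers; the grasp point (between the pads) lies 19 mm behind it; z points along the fingers, y is the direction in which the jaws open and shut (so a half turn about z gives the same grasp; the last joint's range is limited). The gripper opens to 87 mm and grips with 3 to 60 N. Pads are 19 mm wide; open, the fingers measure 117 mm over their backs; the gripper's body (75 mm by 190 mm) begins 51 mm behind the grasp point.
Start: joints at [-1.291, 0.333, 0.04, 1.465, -0.013, 1.343, -0.059], TCP at [0.24, 0.604, 0.223] pointing down, gripper open.
Joint ranges: [-2.58, 2.58], [-0.38, 2.09], [-1.3, 1.39], [0.25, 2.4], [-1.5, 4.64], [0.08, 2.09], [-2.65, 2.65]. Speed limits (rad/s): [2.22, 2.22, 2.79, 2.79, 3.14, 3.14, 3.14].

## Interface

Orientations are given as [roll, pitch, yaw] about the fixed x, y, z axes, in that order (R = Rz(yaw) Ry(pitch) Rx(roll)).
In Python, from plant import env, eoat, cams, telemetry gives the robot as it stands. The module is installed in compiled form; this text tells all that it offers. Calls block until the motion is done:
- env.move_to(position, orientation): joint-space move of the TCP to a pose.
- env.servo_line(position, attitude=None, feed=0.15): straight line of the TCP; attitude=None keeps the orientation; feed is the mean speed in m/s.
- env.move_j(angles): joint-space move.
- eoat.gripper_open() and eoat.grab(f_grip=None): open the fingers fully, or close them until they stop; f_grip is the grip in N (None keeps the last).
- env.hold(seconds).
- env.solve_ik(position, orientation): joint angles nearest the present ones, or None.
- cams.snapshot(name): name is "scene" or "side" or "wrist"; returns (picture, depth): 384x512x3 uint8, blue, green, red; 384x512 float32, m along the optical axis (not along the pixel's ray), 0 where there is no reading.
- cams.calibration(name): a dict with "vertical_fov" (degrees; the focal length in pixels is half the picture's height over the tangent of half this angle, whatever the lens; pixels are square), "cx", "cy" (the principal point, pixels), "position" and "rotation" of the camera in the world. Camera axes: x right, y up, looking along -z (the intrinsics and any distortion apply to the point x, -y, -z); pixel columns grow to the right and rows downward; lengths in m; the calibration is good to about 2 mm. A picture is of the moment at which its call begins: read the wrist's pose just before it. calibration takes no time and is no camera call; for the wrist camera it gives the pose at the moment of the call.
A pose or a line that the arm cannot do raises env.MotionError and nothing moves.
- env.sign_off(): hands the job in, once; it reports no verdict.
Readings, each from a call of its own:
- telemetry.read_t(): time.
- telemetry.read_joints(): joint angles.
- telemetry.read_joint_velocities(): joint speeds.
- telemetry.read_effort(): joint torques, N m.
- telemetry.read_ee_pos(): TCP position.
- telemetry.read_orientation(): TCP orientation.
- telemetry.read_contact_force(): force on the tool from outside, world axes, zero at the start.
- telemetry.read_wrist_torque(): the same for the moment, N m.
- telemetry.read_width(): finger opening in m.
Only numpy, scipy, OpenCV 4.12 (cv2) and the standard library are available. Lean on these libraries where they do the work, as an engineer would, in place of code of your own. Each camera call takes 0.05 s, during which the arm holds its last target.

## Working session

There is one attempt and no reset: what is moved stays moved. The work goes in short steps, each a Python script; the robot and the scene stay as the last script left them, time stands still between calls to the robot, and variables do not carry over. Pictures are saved under pics/ and viewed, and the job is handed in when it is done.

```bash
ls; mkdir -p pics; python3 - <<'E'
from plant import env,eoat,cams,telemetry
import cv2,numpy as np
for n in("scene","side","wrist"):
    c=cams.calibration(n);print(n,{k:(np.round(v,4).tolist() if hasattr(v,'__len__') and not isinstance(v,str) else v) for k,v in c.items()})
    p,d=cams.snapshot(n);cv2.imwrite(f"pics/{n}0.png",p);np.save(f"{n}0.npy",d)
    print((d==0).mean(),d.max())
print(telemetry.read_t(),telemetry.read_orientation(),telemetry.read_contact_force(),telemetry.read_width())
E
```

```text
pics
scene {'vertical_fov': 45.93623535648026, 'cx': 255.85923371684586, 'cy': 184.10373855270578, 'position': [1.0533, -0.5099, 0.9526], 'rotation': [0.7455, 0.0062, 0.6978]}
0.00421142578125 3.7621207
side {'vertical_fov': 48.05289402808428, 'cx': 249.174921969874, 'cy': 196.9897050038215, 'position': [0.068, -0.576, 0.7552], 'rotation': [0.9027, 0.0034, -0.5842]}
0.0040130615234375 3.3391545
wrist {'vertical_fov': 63.458189308201966, 'cx': 252.37862561728974, 'cy': 196.65623710611567, 'position': [0.1777, 0.6283, 0.3833], 'rotation': [-0.2477, 0.0016, 1.1917]}
0.009557088216145834 1.1944754
0.15 [-3.14034948e+00  7.96195533e-05  2.76275952e+00] [-0.69001409  1.17583477 -0.79444522] 0.0867222423820916
```

View pics/scene0.png

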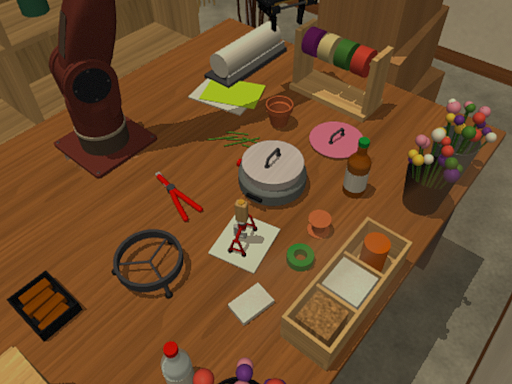

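View pics/side0.png

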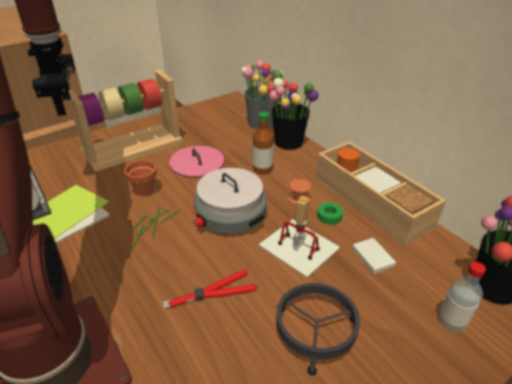

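View pics/wrist0.png

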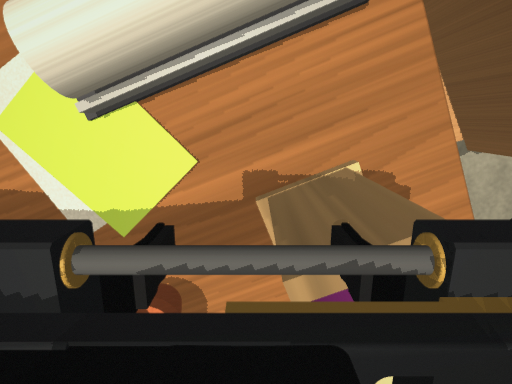

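```bash
cat > h.py <<'E'
import numpy as np,cv2
from scipy.spatial.transform import Rotation as R
def cloud(cal,d):
    H,W=d.shape;f=H/2/np.tan(np.radians(cal["vertical_fov"])/2)
    v,u=np.mgrid[:H,:W]
    P=np.stack([(u-cal["cx"])/f*d,-(v-cal["cy"])/f*d,-d],-1)
    M=R.from_euler('xyz',cal["rotation"]).as_matrix()
    return P@M.T+np.array(cal["position"])
def project(cal,p,H=384):
    f=H/2/np.tan(np.radians(cal["vertical_fov"])/2)
    M=R.from_euler('xyz',cal["rotation"]).as_matrix()
    q=(np.atleast_2d(p)-np.array(cal["position"]))@M
    return np.stack([cal["cx"]-f*q[:,0]/q[:,2],cal["cy"]+f*q[:,1]/q[:,2]],-1)
E
python3 - <<'E'
from plant import env,eoat,cams,telemetry
from h import *
np.set_printoptions(precision=4,suppress=True)
C={}
for n in("scene","side"):
    c=cams.calibration(n);d=np.load(n+"0.npy");C[n]=cloud(c,d)
pts={"scene":{"lid":(262,175),"pink":(325,145),"stand":(148,233),"tile":(225,245),"tilecorner":(250,262),"grip":(242,203),"bench":(200,300),"loop":(273,157)},
"side":{"lid":(225,200),"tile":(275,243),"bench":(250,320),"grip":(303,200)}}
for n in pts:
    for k,(u,v) in pts[n].items(): print(n,k,C[n][v,u])
# resolution check; crops
for n,(a,b,c,d) in {"scene":(140,280,190,320),"side":(165,285,180,350)}.items():
    p=cv2.imread(f"pics/{n}0.png")[a:b,c:d];cv2.imwrite(f"pics/{n}crop.png",cv2.resize(p,None,fx=4.5,fy=4.2,interpolation=cv2.INTER_CUBIC))
E
```

```text
scene lid [0.5294 0.1319 0.0906]
scene pink [0.5497 0.4113 0.0128]
scene stand [ 0.4132 -0.1705  0.0487]
scene tile [ 0.5626 -0.0552  0.0073]
scene tilecorner [ 0.6423 -0.0513  0.0034]
scene grip [ 0.5909 -0.0157  0.1566]
scene bench [ 0.6195 -0.2028  0.0012]
scene loop [0.5111 0.2013 0.0938]
side lid [0.4722 0.1471 0.0941]
side tile [0.5399 0.027  0.0082]
side bench [ 0.368  -0.1206 -0.0014]
side grip [ 0.5784 -0.0173  0.1564]
```

View pics/scenecrop.png

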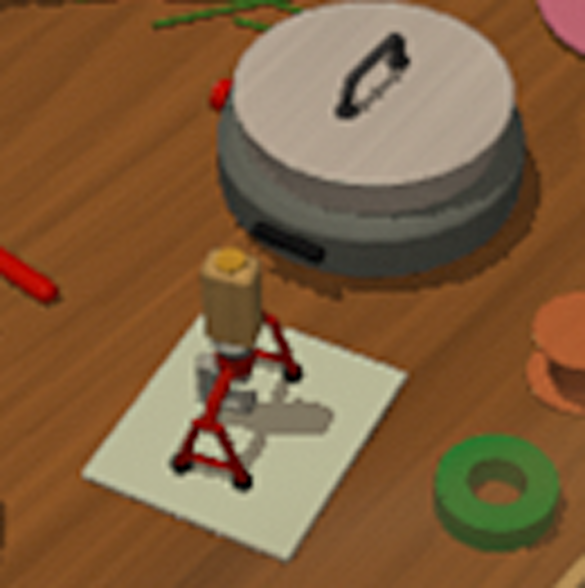

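View pics/sidecrop.png

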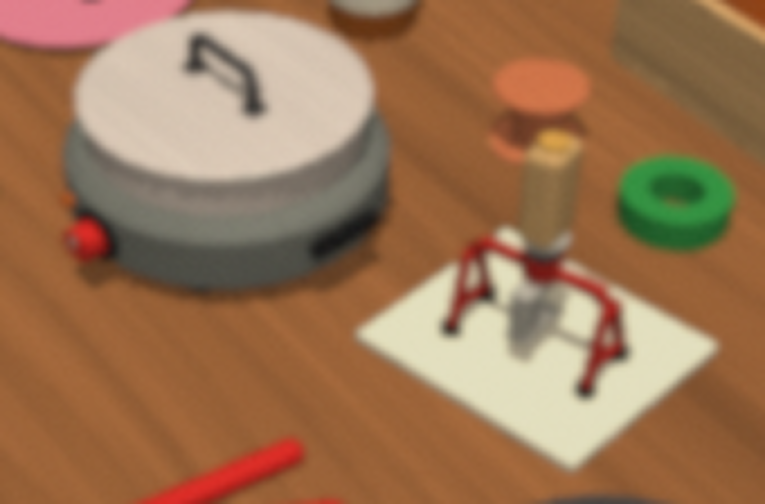

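```bash
cat > an.py <<'E'
from plant import env,eoat,cams,telemetry
from h import *
from scipy.optimize import least_squares
np.set_printoptions(precision=4,suppress=True)
def circ(xy,r=None):
    f=lambda p:np.hypot(*(xy-p[:2]).T)-(r or p[2])
    p0=[*xy.mean(0),0.08][:2 if r else 3]
    s=least_squares(f,p0,loss='soft_l1',f_scale=.002);return s.x,np.abs(s.fun).mean()
for n in("scene","side"):
    c=cams.calibration(n);d=np.load(n+"0.npy");P=cloud(c,d);img=cv2.imread(f"pics/{n}0.png");X,Y,Z=P[...,0],P[...,1],P[...,2]
    print(n)
    # lid top
    m=(np.hypot(X-.51,Y-.18)<.13)&(Z>.086)&(Z<.1)
    hs=cv2.cvtColor(img,cv2.COLOR_BGR2HSV)
    m&=img.min(-1)>110
    m=cv2.morphologyEx(m.astype(np.uint8),cv2.MORPH_OPEN,np.ones((3,3)))
    cn=max(cv2.findContours(m,0,1)[0],key=cv2.contourArea)[:,0]
    q=P[cn[:,1],cn[:,0]]
    # ray onto z=.094 plane
    cam=np.array(c["position"]);q=cam+(q-cam)*((.094-cam[2])/(q[:,2]-cam[2]))[:,None]
    print("lid",np.median(P[m>0],0),circ(q[:,:2]))
    # loop
    m=(np.hypot(X-.51,Y-.18)<.06)&(Z>.106)&(Z<.135)
    q=P[m];print("loop n",len(q),q.mean(0),q.min(0),q.max(0))
    t=q[q[:,2]>.112];u,s,vt=np.linalg.svd(t[:,:2]-t[:,:2].mean(0));print("dir",vt[0],s,t.mean(0),np.degrees(np.arctan2(vt[0,1],vt[0,0])))
    # stand
    m=(Z>.045)&(Z<.06)&(np.hypot(X-.45,Y+.21)<.16);q=P[m]
    x,e=circ(q[:,:2],.0767);print("stand",x,e,np.median(q[:,2]),len(q))
    # tile
    m=(img.min(-1)>150)&(np.hypot(X-.6,Y+.03)<.13)&(Z<.03)
    m=cv2.morphologyEx(m.astype(np.uint8),cv2.MORPH_CLOSE,np.ones((15,15)))
    q=P[m>0];print("tile",cv2.minAreaRect((q[:,:2]*1000).astype(np.float32)),np.median(q[:,2]))
    # lifter
    m=(np.hypot(X-.6,Y+.03)<.1)&(Z>.1)&(Z<.2);q=P[m];print("handle",len(q),q.min(0),q.max(0))
    t=q[q[:,2]>.148];print("top",len(t),t.mean(0),cv2.minAreaRect((t[:,:2]*1000).astype(np.float32)))
    red=(hs[...,1]>150)&((hs[...,0]<6)|(hs[...,0]>174))&(np.hypot(X-.6,Y+.03)<.1)&(Z>.01)
    q=P[red];u,s,vt=np.linalg.svd(q[:,:2]-q[:,:2].mean(0),full_matrices=False);print("red",len(q),q.mean(0),vt[0],np.degrees(np.arctan2(vt[0,1],vt[0,0])),cv2.minAreaRect((q[:,:2]*1000).astype(np.float32)))
E
python3 an.py
```

```text
scene
lid [0.5242 0.1849 0.0916] (array([0.5188, 0.1877, 0.0818]), np.float64(0.0012486454179183389))
loop n 66 [0.5182 0.185  0.1175] [0.5106 0.1564 0.1061] [0.5239 0.2212 0.1242]
dir [ 0.0969 -0.9953] [0.1255 0.0185] [0.5182 0.1842 0.1191] -84.43975914692889
stand [ 0.4691 -0.2196] 0.0025411680683284136 0.052419620738224815 881
tile ((764.9288330078125, -255.30349731445312), (169.662109375, 750.3248901367188), 35.82064437866211) 0.00659105681468064
handle 267 [ 0.5702 -0.0293  0.1001] [ 0.6028 -0.0035  0.1588]
top 93 [ 0.588  -0.0176  0.1533] ((586.6865844726562, -17.091415405273438), (29.432159423828125, 20.09303855895996), 20.182758331298828)
red 181 [ 0.5949 -0.0285  0.0473] [ 0.2595 -0.9657] -74.96102065656801 ((587.6380004882812, -15.494915008544922), (40.57250213623047, 93.09297180175781), 21.199350357055664)
side
lid [0.5048 0.1831 0.0937] (array([0.5112, 0.1889, 0.0841]), np.float64(0.0010217480455961701))
loop n 74 [0.5125 0.1882 0.1189] [0.5067 0.1606 0.1061] [0.5185 0.2209 0.1254]
dir [ 0.1069 -0.9943] [0.1408 0.0172] [0.5123 0.1894 0.1208] -83.86540049738979
stand [ 0.462  -0.2175] 0.0024434394846175457 0.05419421962078941 1380
tile ((334.2454528808594, -231.4139404296875), (835.9826049804688, 244.17636108398438), 36.026390075683594) 0.00820786439860044
handle 298 [ 0.565  -0.0286  0.1001] [ 0.5976 -0.0035  0.1591]
top 95 [ 0.5795 -0.0164  0.1541] ((581.8040161132812, -13.188558578491211), (30.79388999938965, 21.50426483154297), 16.601938247680664)
red 134 [ 0.579  -0.0209  0.0545] [ 0.355  -0.9349] -69.20760021698976 ((580.3756103515625, -13.916648864746094), (34.826385498046875, 88.77745056152344), 21.600149154663086)
```

```bash
python3 - <<'E'
from plant import env,eoat,cams,telemetry
from h import *
np.set_printoptions(precision=4,suppress=True)
c=cams.calibration("wrist")
T=R.from_euler('xyz',telemetry.read_orientation()).as_matrix();p=telemetry.read_ee_pos()
M=R.from_euler('xyz',c["rotation"]).as_matrix()
print(T);print(T.T@(np.array(c["position"])-p));print(T.T@M)
print("tcp px",project(c,p))
a=c["position"]-M[:,2]*(c["position"][2]/M[2,2]);print("axis ground",a, T.T@(a-p))
d=np.load("wrist0.npy");print(d[190:,:].min(), d[250,::64])
# IK checks for candidates
for yaw in np.arange(-180,180,15):
    r=[]
    for q in [(.584,-.016,.14),(.515,.188,.24),(.4655,-.2185,.25)]:
        r.append(env.solve_ik(q,[np.pi,0,np.radians(yaw)]) is not None)
    print(yaw,r)
E
```

```text
[[-0.9291  0.3698 -0.0004]
 [ 0.3698  0.9291 -0.0012]
 [-0.0001 -0.0012 -1.    ]]
[ 0.0673 -0.0003 -0.1616]
[[-0.0002  0.9695  0.2451]
 [ 1.      0.0002  0.0002]
 [ 0.0002  0.2451 -0.9695]]
tcp px [[253.038  242.6742]]
axis ground [0.2675 0.592  0.    ] [-0.0296 -0.0004  0.2219]
0.0 [0.0739 0.0784 0.0832 0.0833 0.0819 0.0826 0.0832 0.0772]
-180 [True, True, True]
-165 [True, True, True]
-150 [True, True, True]
-135 [True, True, True]
-120 [True, True, False]
-105 [True, True, False]
-90 [True, True, False]
-75 [True, False, True]
-60 [True, False, True]
-45 [True, True, True]
-30 [True, True, True]
-15 [True, True, True]
0 [True, True, True]
15 [True, True, True]
30 [True, True, True]
45 [True, True, True]
60 [True, True, True]
75 [True, True, True]
90 [True, True, True]
105 [True, True, True]
120 [True, True, True]
135 [True, True, True]
150 [True, True, True]
165 [True, True, True]
```

```bash
cat >> h.py <<'E'
from plant import env,eoat,cams,telemetry
np.set_printoptions(precision=4,suppress=True)
def snap(n,tag):
    c=cams.calibration(n);p,d=cams.snapshot(n);cv2.imwrite(f"pics/{tag}.png",p);np.savez(tag,d=d,P=cloud(c,d),img=p,**{k:np.array(v) for k,v in c.items()});return c,p,cloud(c,d)
def st(m=""):
    print(m,"t%.2f"%telemetry.read_t(),telemetry.read_ee_pos(),telemetry.read_orientation(),"F",telemetry.read_contact_force(),"w%.4f"%telemetry.read_width())
E
python3 - <<'E'
from h import *
x=telemetry.read_ee_pos();env.servo_line([x[0],x[1],.36],feed=.25);st()
y=np.radians(20);L=np.array([.584,-.016])-.1*np.array([np.cos(y),np.sin(y)])
env.move_to([*L,.30],[np.pi,0,y]);st()
c,p,P=snap("wrist","w1")
E
```

```text
t0.85 [0.2402 0.6035 0.3595] [-3.141   0.      2.7628] F [ 0.5557  0.4155 -0.1335] w0.0872
 t3.34 [ 0.4903 -0.0492  0.3001] [ 3.1413 -0.      0.3511] F [-0.0378  0.4467 -0.0249] w0.0872
```

View pics/w1.png

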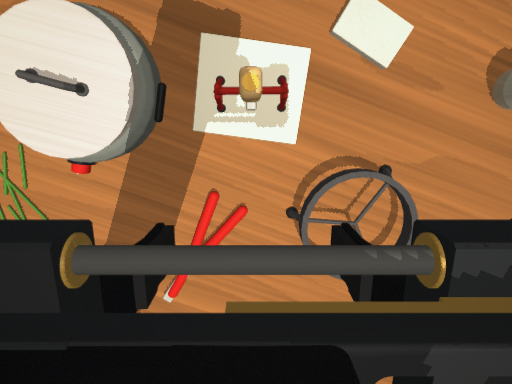

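```bash
cat > an2.py <<'E'
from h import *
import sys
z=np.load(sys.argv[1]+".npz");P=z["P"];img=z["img"];c={k:(z[k] if z[k].shape else float(z[k])) for k in("vertical_fov","cx","cy","position","rotation")}
X,Y,Z=np.moveaxis(P,-1,0);hs=cv2.cvtColor(img,cv2.COLOR_BGR2HSV)
from scipy.optimize import least_squares
def circ(xy,r=None):
    f=lambda p:np.hypot(*(xy-p[:2]).T)-(r or p[2])
    s=least_squares(f,[*xy.mean(0),.08][:2 if r else 3],loss='soft_l1',f_scale=.002);return s.x,np.abs(s.fun).mean()
lid=(np.hypot(X-.513,Y-.188)<.12)&(Z>.085)&(Z<.102);q=P[lid]
if len(q):
    print("lid med",np.median(q,0));
    m=cv2.morphologyEx(lid.astype(np.uint8),cv2.MORPH_CLOSE,np.ones((9,9)));cn=max(cv2.findContours(m,0,1)[0],key=len)[:,0];cn=cn[(cn>2).all(1)]
    print("lid c",circ(P[cn[:,1],cn[:,0],:2]),len(cn))
m=(np.hypot(X-.513,Y-.188)<.07)&(Z>.11)&(Z<.135);q=P[m]
if len(q):
    print("loop",len(q),cv2.minAreaRect((q[:,:2]*1000).astype(np.float32)),np.median(q[:,2]))
m=(Z>.047)&(Z<.063)&(np.hypot(X-.465,Y+.218)<.1);q=P[m]
if len(q): print("stand",circ(q[:,:2]),circ(q[:,:2],.0767),np.median(q[:,2]),len(q))
m=(np.hypot(X-.584,Y+.016)<.04)&(Z>.148);q=P[m]
if len(q): print("top",len(q),q.mean(0),np.median(q[:,2]),cv2.minAreaRect((q[:,:2]*1000).astype(np.float32)))
L=np.hypot(X-.584,Y+.016)<.075
m=L&(hs[...,1]>150)&((hs[...,0]<6)|(hs[...,0]>174))&(Z>.012);q=P[m]
if len(q): print("red",len(q),cv2.minAreaRect((q[:,:2]*1000).astype(np.float32)),q.mean(0))
m=(img.min(-1)>120)&(hs[...,1]<60)&(Z<.02)&(np.hypot(X-.6,Y+.02)<.12)
n,lab,stt,_=cv2.connectedComponentsWithStats(cv2.morphologyEx(m.astype(np.uint8),cv2.MORPH_CLOSE,np.ones((9,9))))
k=1+np.argmax(stt[1:,4]);q=P[lab==k];q=q[q[:,2]>0.003];print("tile",cv2.minAreaRect((q[:,:2]*1000).astype(np.float32)),np.median(q[:,2]))
E
python3 an2.py w1
python3 - <<'E'
from h import *
z=np.load("w1.npz");p=z["img"];cv2.imwrite("pics/w1c.png",cv2.resize(p[25:150,185:320],None,fx=4.5,fy=4.5,interpolation=cv2.INTER_CUBIC))
P=z["P"]
y=np.radians(20)
for r in range(60,114,3):
    print(r,[tuple(np.round(1000*np.array([ (P[r,u,0]-.584)*np.cos(y)+(P[r,u,1]+.016)*np.sin(y),P[r,u,2]])).astype(int)) for u in (243,248,251,254,258)])
E
```

```text
lid med [0.5221 0.1874 0.0933]
lid c (array([0.5136, 0.1924, 0.0843]), np.float64(0.0010326245461923813)) 273
loop 489 ((513.61865234375, 190.07150268554688), (8.034884452819824, 60.367706298828125), 5.43538761138916) 0.1222482054306428
stand (array([ 0.4646, -0.2147,  0.0756]), np.float64(0.002319832112645278)) (array([ 0.4635, -0.2151]), np.float64(0.0023875816639672416)) 0.05420326432295863 1490
top 2576 [ 0.5605 -0.0226  0.3754] 0.46162858063705775 ((573.6074829101562, -16.123363494873047), (47.287994384765625, 20.996578216552734), 20.563310623168945)
red 666 ((560.2882080078125, -21.177291870117188), (86.9200668334961, 90.05762481689453), 21.039655685424805) [ 0.5787 -0.0137  0.0699]
tile ((586.1253662109375, -10.418296813964844), (129.085693359375, 148.99192810058594), 12.525405883789062) 0.00737541118136148
60 [(np.int64(43), np.int64(8)), (np.int64(43), np.int64(6)), (np.int64(43), np.int64(9)), (np.int64(43), np.int64(8)), (np.int64(43), np.int64(7))]
63 [(np.int64(39), np.int64(8)), (np.int64(39), np.int64(6)), (np.int64(39), np.int64(7)), (np.int64(39), np.int64(8)), (np.i
[... 1851 characters left out ...]
(149)), (np.int64(-16), np.int64(149)), (np.int64(-15), np.int64(128))]
102 [(np.int64(-12), np.int64(9)), (np.int64(-14), np.int64(61)), (np.int64(-14), np.int64(60)), (np.int64(-14), np.int64(61)), (np.int64(-12), np.int64(6))]
105 [(np.int64(-16), np.int64(8)), (np.int64(-18), np.int64(63)), (np.int64(-18), np.int64(61)), (np.int64(-18), np.int64(63)), (np.int64(-16), np.int64(5))]
108 [(np.int64(-20), np.int64(6)), (np.int64(-21), np.int64(61)), (np.int64(-21), np.int64(61)), (np.int64(-21), np.int64(62)), (np.int64(-20), np.int64(8))]
111 [(np.int64(-24), np.int64(8)), (np.int64(-24), np.int64(7)), (np.int64(-24), np.int64(8)), (np.int64(-24), np.int64(7)), (np.int64(-24), np.int64(6))]
```

View pics/w1c.png

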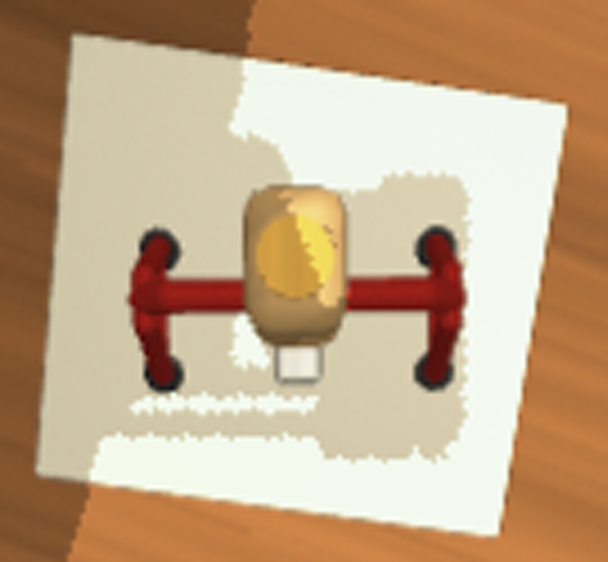

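```bash
sed -i 's/(Z>.148);q/(Z>.148)\&(Z<.165);q/; s/(Z>.012);q/(Z>.012)\&(Z<.07);q/' an2.py; python3 an2.py w1|egrep "top|red"
python3 - <<'E'
from h import *
z=np.load("w1.npz");P=z["P"];y=np.radians(20.5)
X,Y,Z=np.moveaxis(P,-1,0)
m=(np.hypot(X-.584,Y+.016)<.04)&(Z>.1)&(Z<.165);q=P[m]-[.584,-.016,0]
a=q[:,0]*np.cos(y)+q[:,1]*np.sin(y);b=-q[:,0]*np.sin(y)+q[:,1]*np.cos(y)
print(np.percentile(a,[1,99]),np.percentile(b,[1,99]))
for yy in(20,):
  for zz in (.125,.105): print(env.solve_ik([.584,-.016,zz],[np.pi,0,y]))
E
```

```text
top 724 [ 0.5816 -0.0133  0.155 ] 0.15481573491361095 ((581.8478393554688, -13.048650741577148), (29.6947021484375, 21.00165557861328), 20.462352752685547)
red 412 ((581.5291137695312, -13.019275665283203), (41.52312088012695, 90.03893280029297), 20.967849731445312) [ 0.5799 -0.0127  0.0489]
[-0.0158  0.0136] [-0.0069  0.0139]
[-0.754   0.3618  0.8672  1.7837 -0.3022  1.1358 -1.0023]
[-0.7417  0.3858  0.8557  1.8031 -0.3244  1.1002 -0.9856]
```

```bash
python3 - <<'E'
from h import *
y=np.radians(20.7)
env.move_to([.582,-.0135,.21],[np.pi,0,y]);st("above")
env.servo_line([.582,-.0135,.105],feed=.12);st("at")
eoat.grab(60);st("grab")
c,p,P=snap("side","s2")
E
```

```text
above t3.99 [ 0.5817 -0.0139  0.2101] [3.1405 0.0017 0.3611] F [ 0.3069 -0.6486  0.2637] w0.0871
at t5.02 [ 0.5826 -0.0136  0.1059] [ 3.1414 -0.0013  0.3611] F [ 1.1256 -0.4222  0.0096] w0.0870
grab t6.08 [ 0.582  -0.0135  0.105 ] [3.1415 0.     0.3613] F [-0.6939  0.1818  0.2758] w0.0217
```

View pics/s2.png

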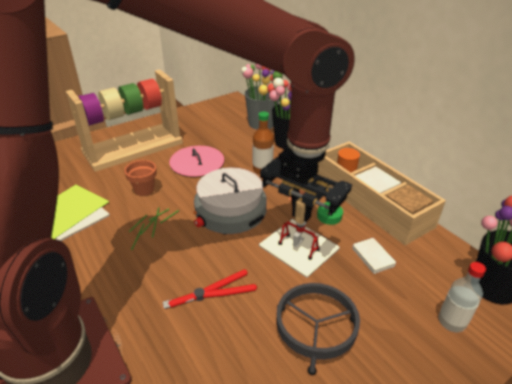

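```bash
python3 - <<'E'
from h import *
env.servo_line([.582,-.0135,.28],feed=.2);st("lift")
y=np.radians(5.5);B=np.array([.513,.190]);u=np.array([np.cos(y),np.sin(y)])
env.move_to([*(B-.027*u),.26],[np.pi,0,y]);env.hold(.3);st("pre")
snap("wrist","w3");snap("scene","c3");snap("side","s3")
p=np.hstack([cv2.imread(f"pics/{n}.png")[a:a+190,b:b+250] for n,a,b in(("c3",60,150),("s3",60,130))]);cv2.imwrite("pics/x3.png",cv2.resize(p,(800,304)))
E
python3 an2.py w3|egrep "lid|loop"
```

```text
lift t7.16 [ 0.5814 -0.0134  0.2787] [-3.1411  0.0018  0.3612] F [-0.5618 -0.4418 -3.6127] w0.0220
pre t8.35 [0.4867 0.1864 0.26  ] [ 3.1413 -0.0002  0.0941] F [-0.2933 -1.3321 -2.4813] w0.0219
lid med [0.5298 0.1954 0.0933]
lid c (array([0.523 , 0.1932, 0.0772]), np.float64(0.008869957563262169)) 604
loop 514 ((513.44580078125, 192.781494140625), (7.9876837730407715, 62.80495071411133), 5.0978899002075195) 0.12222380725057849
```

View pics/w3.png

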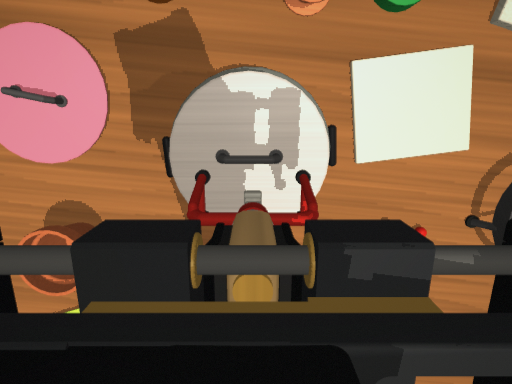

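View pics/x3.png

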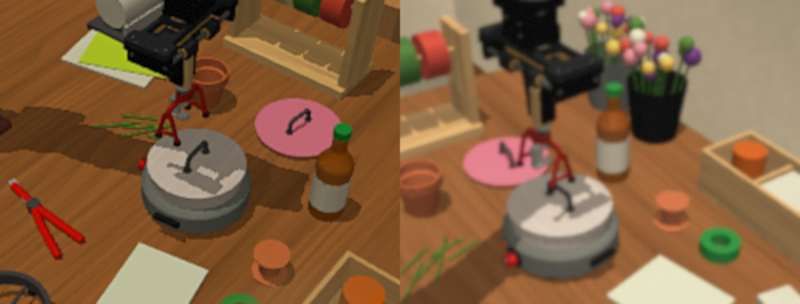

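```bash
cat >> h.py <<'E'
def F(n=6,dt=.02):
    a=[]
    for _ in range(n): env.hold(dt);a.append(telemetry.read_contact_force())
    return np.mean(a,0)
E
python3 - <<'E'
from h import *
y=np.radians(5.2);B=np.array([.5133,.192]);u=np.array([np.cos(y),np.sin(y)])
S=B-.026*u;o=[np.pi,0,y]
env.servo_line([*S,.26],o,feed=.1)
env.servo_line([*S,.197],feed=.12);env.hold(.2)
f0=F(10);np.save("f0",f0);st("near");print(f0)
z=.197
while z>.180:
    z-=.0015;env.servo_line([*S,z],feed=.03);f=F()-f0;print("%.4f"%z,telemetry.read_ee_pos()[2],f)
    if f[2]>5:break
st()
E
```

```text
near t9.79 [0.4876 0.1898 0.1973] [-3.1412 -0.0004  0.0908] F [-0.3122 -0.7095 -3.6004] w0.0217
[ 0.0994 -0.0412 -2.6607]
0.1955 0.1954723039379453 [ 0.4843  0.1458 -0.1329]
0.1940 0.19396629778367433 [0.1447 0.0941 0.0854]
0.1925 0.19247156103687854 [ 0.3116  0.0909 -0.1598]
0.1910 0.19101064769528667 [ 0.0787 -0.1582  0.1351]
0.1895 0.18973361514365739 [-0.9443 -0.5749  5.0717]
 t11.54 [0.4875 0.1897 0.1897] [-3.1414 -0.0001  0.0907] F [-1.3634 -1.4709  2.7602] w0.0216
```

```bash
python3 - <<'E'
from h import *
y=np.radians(5.2);B=np.array([.5133,.192]);u=np.array([np.cos(y),np.sin(y)])
S=B-.026*u;f0=np.load("f0.npy");z=.188
while z>.181:
    env.servo_line([*S,z],feed=.03);f=F(4)-f0;print("%.4f"%z,telemetry.read_ee_pos()[2],f)
    if f[2]>13.6:break
    z-=.0015 if f[2]<10 else .0007
base=None
for s in [.003,.006,.009,.012,.015,.018,.021,.023,.0245]:
    env.servo_line([*(S+s*u),z],feed=.04);f=F(4)-f0;e=telemetry.read_ee_pos()
    print("s%.4f"%s,"e%.4f"%((e[:2]-S)@u),e[2],"Fu %.2f Fn %.2f Fz %.2f"%(f[:2]@u,-f[0]*u[1]+f[1]*u[0],f[2]))
    if base is None and s>=.006: base=f[:2]@u
    if np.linalg.norm(f)>20 or (base is not None and abs(f[:2]@u-base)>3.5): print("STOP");break
np.save("z",z);st()
E
```

```text
0.1880 0.18822500194982894 [-1.7278 -1.0697  8.4734]
0.1865 0.18690203993660362 [-2.6482 -1.0887  9.7605]
0.1850 0.18558114396809355 [-2.9176 -1.0113 12.726 ]
0.1843 0.18499912244130196 [-3.5528 -1.6592 13.55  ]
0.1836 0.18438243861597906 [-3.5083 -1.6047 14.9177]
s0.0030 e0.0031 0.1843274205446215 Fu -5.06 Fn -0.70 Fz 13.88
s0.0060 e0.0061 0.18433859416771248 Fu -4.58 Fn -0.33 Fz 14.67
s0.0090 e0.0091 0.1843497686580691 Fu -4.76 Fn 0.20 Fz 14.42
s0.0120 e0.0121 0.18433281445018154 Fu -4.61 Fn 0.36 Fz 14.53
s0.0150 e0.0151 0.18435744777660082 Fu -4.35 Fn 0.39 Fz 14.39
s0.0180 e0.0181 0.1843602325728295 Fu -4.63 Fn 0.53 Fz 14.61
s0.0210 e0.0211 0.18438308631101963 Fu -3.84 Fn 0.57 Fz 14.15
s0.0230 e0.0230 0.1843443333478597 Fu -5.10 Fn 0.32 Fz 14.71
s0.0245 e0.0244 0.18433296773419489 Fu -5.35 Fn -0.02 Fz 14.41
 t15.97 [0.5117 0.1924 0.1843] [-3.1406  0.0003  0.0912] F [-5.4933 -0.5134 12.0395] w0.0213
```

```bash
python3 - <<'E'
from h import *
y=np.radians(5.2);B=np.array([.5133,.192]);u=np.array([np.cos(y),np.sin(y)])
S=B-.026*u;f0=np.load("f0.npy");z=float(np.load("z.npy"));s=.0245
while s<.035:
    s+=.0007
    env.servo_line([*(S+s*u),z],feed=.03);f=F(4)-f0;e=telemetry.read_ee_pos()
    print("s%.4f"%s,"e%.4f"%((e[:2]-S)@u),"Fu %.2f Fn %.2f Fz %.2f"%(f[:2]@u,-f[0]*u[1]+f[1]*u[0],f[2]))
    if f[:2]@u<-7.5 or np.linalg.norm(f)>19: print("STOP");break
np.save("s",s);st();snap("wrist","w4");snap("side","s4")
E
```

```text
s0.0252 e0.0250 Fu -5.47 Fn 0.01 Fz 14.18
s0.0259 e0.0257 Fu -5.25 Fn 0.29 Fz 14.40
s0.0266 e0.0264 Fu -5.61 Fn 0.39 Fz 14.54
s0.0273 e0.0271 Fu -5.73 Fn 0.40 Fz 14.87
s0.0280 e0.0276 Fu -6.03 Fn 0.11 Fz 15.26
s0.0287 e0.0278 Fu -8.46 Fn -0.46 Fz 16.29
STOP
 t17.88 [0.515  0.1927 0.1841] [-3.1407  0.0022  0.0912] F [-8.1941 -1.384  13.9706] w0.0217
```

View pics/w4.png

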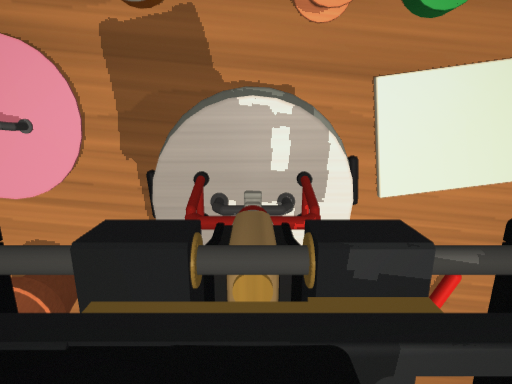

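```bash
python3 - <<'E'
from h import *
y=np.radians(5.2);B=np.array([.5133,.192]);u=np.array([np.cos(y),np.sin(y)])
S=B-.026*u;f0=np.load("f0.npy");z=float(np.load("z.npy"));s=.0281
for z in [.1845,.186,.1875,.1885,.1892,.190,.191,.193,.196,.20,.206]:
    env.servo_line([*(S+s*u),z],feed=.03);f=F(4)-f0;e=telemetry.read_ee_pos()
    print("%.4f %.4f"%(z,e[2]),"Fu %.2f Fn %.2f Fz %.2f"%(f[:2]@u,-f[0]*u[1]+f[1]*u[0],f[2]),telemetry.read_wrist_torque())
st();snap("side","s5");snap("scene","c5")
p=np.hstack([cv2.imread(f"pics/{n}.png")[a:a+190,b:b+250] for n,a,b in(("c5",60,150),("s5",60,130))]);cv2.imwrite("pics/x5.png",cv2.resize(p,(800,304)))
E
```

```text
0.1845 0.1850 Fu -6.09 Fn -0.15 Fz 14.37 [-0.3207  1.8547 -0.0309]
0.1860 0.1864 Fu -5.46 Fn 0.45 Fz 11.82 [-0.2071  1.6667 -0.0293]
0.1875 0.1877 Fu -4.19 Fn 0.82 Fz 9.61 [-0.1012  1.4142 -0.0107]
0.1885 0.1885 Fu -4.60 Fn 0.90 Fz 8.52 [ 0.077   1.3825 -0.0124]
0.1892 0.1890 Fu -4.71 Fn 2.55 Fz 6.56 [ 0.3642  1.6437 -0.045 ]
0.1900 0.1894 Fu -0.02 Fn 0.05 Fz -3.50 [-0.0663  0.1849 -0.0386]
0.1910 0.1910 Fu -0.58 Fn -0.13 Fz -3.23 [-0.0747  0.2067 -0.0125]
0.1930 0.1931 Fu -0.24 Fn 0.02 Fz -3.91 [-0.0789  0.0846 -0.0417]
0.1960 0.1961 Fu -0.28 Fn -0.26 Fz -3.58 [-0.0366  0.1188 -0.0218]
0.2000 0.2001 Fu -0.59 Fn 0.31 Fz -3.26 [-0.0075  0.1648 -0.0131]
0.2060 0.2061 Fu -0.25 Fn 0.25 Fz -3.36 [-0.0223  0.1579  0.0649]
 t21.59 [0.5154 0.1922 0.2061] [-3.1414 -0.0001  0.0908] F [-0.5649 -0.6233 -5.5262] w0.0217
```

View pics/x5.png

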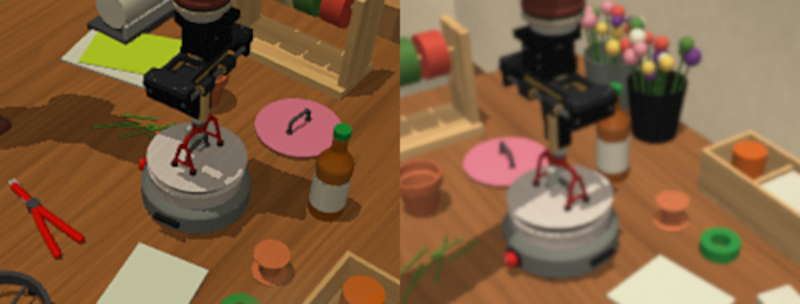

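```bash
python3 - <<'E'
from h import *
e=telemetry.read_ee_pos();env.servo_line([e[0],e[1],.27],feed=.12);env.hold(.3)
y=np.radians(5.2);u=np.array([np.cos(y),np.sin(y)]);T=np.array([.4637,-.216])+.0015*u
env.servo_line([*T,.27],feed=.18);env.hold(.3)
env.servo_line([*T,.185],feed=.1);env.hold(.3);st()
for n,t in (("scene","c6"),("side","s6"),("wrist","w6")): snap(n,t)
p=np.hstack([cv2.resize(cv2.imread(f"pics/{n}.png")[a:a+150,b:b+150],(400,400),interpolation=2) for n,a,b in(("c6",170,75),("s6",200,240))]);cv2.imwrite("pics/x6.png",p)
E
```

```text
t26.71 [ 0.4654 -0.2158  0.1853] [-3.1413 -0.0007  0.0911] F [ 0.581   0.7982 -5.5252] w0.0219
```

View pics/x6.png

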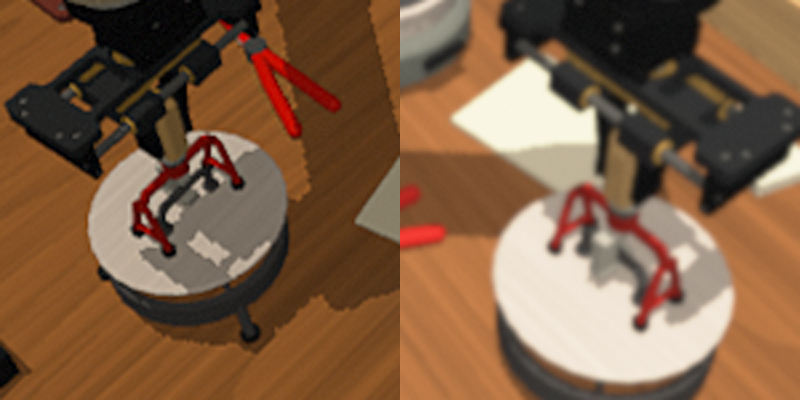

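View pics/w6.png

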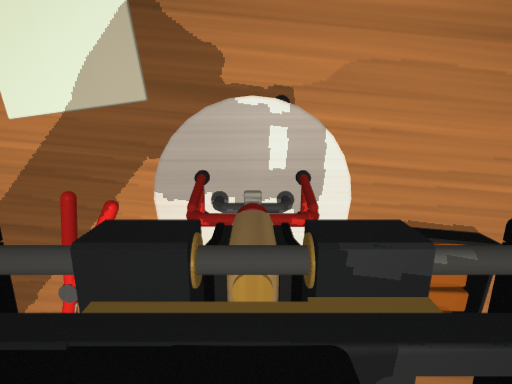

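```bash
cat > an6.py <<'E'
from h import *
from scipy.optimize import least_squares
def rays(c,uv):
    f=192/np.tan(np.radians(c["vertical_fov"])/2);M=R.from_euler('xyz',c["rotation"]).as_matrix()
    uv=np.asarray(uv,float);d=np.stack([(uv[:,0]-c["cx"])/f,-(uv[:,1]-c["cy"])/f,-np.ones(len(uv))],-1)@M.T;return d
def onz(c,uv,z):
    d=rays(c,uv);p=np.array(c["position"]);return (p+d*((z-p[2])/d[:,2])[:,None])[:,:2]
def fit(xy,r,c0):
    s=least_squares(lambda p:np.hypot(*(xy-p).T)-r,c0,loss='soft_l1',f_scale=.001);return s.x,np.abs(s.fun).mean()
import sys
lidtag={"scene":sys.argv[1],"side":sys.argv[2]};zt=float(sys.argv[3])
for n in("scene","side"):
    c=cams.calibration(n);cam=np.array(c["position"])
    z=np.load(lidtag[n]+".npz");img=z["img"];P=z["P"];X,Y,Z=np.moveaxis(P,-1,0)
    g=np.array([.464,-.216])
    m=(img.min(-1)>70)&(cv2.cvtColor(img,cv2.COLOR_BGR2HSV)[...,1]<80)&(np.hypot(X-g[0],Y-g[1])<.11)&(np.abs(Z-zt)<.012)
    cn=max(cv2.findContours(m.astype(np.uint8),0,1)[0],key=cv2.contourArea)[:,0]
    w=onz(c,cn,zt);c1,e=fit(w,.0845,g)
    for _ in range(3):
        k=np.abs(np.hypot(*(w-c1).T)-.0845)<.004;c1,e=fit(w[k],.0845,c1)
    print(n,"lid",c1,e*1e3,k.sum(),"lidz",np.median(Z[m]))
    # stand
    img=cv2.imread(f"pics/{n}0.png");P=cloud(c,np.load(n+"0.npy"));X,Y,Z=np.moveaxis(P,-1,0)
    m=((Z>.025)&(np.hypot(X-g[0],Y-g[1])<.11)).astype(np.uint8)
    m=cv2.morphologyEx(m,cv2.MORPH_OPEN,np.ones((2,2)))
    cs,h=cv2.findContours(m,cv2.RETR_CCOMP,1)
    o=max(cs,key=cv2.contourArea)[:,0]
    w=onz(c,o,.055);far=(w-g)@((g-cam[:2])/np.linalg.norm(g-cam[:2]))>.02
    c2,e=fit(w[far],.081,g);print("  stand far outer",c2,e*1e3,far.sum())
    # near inner: hole pixels
    inn=[x[:,0] for x,hh in zip(cs,h[0]) if hh[3]>=0 and cv2.contourArea(x)>30]
    print("  holes",[len(i) for i in inn])
    if inn:
        i=np.vstack(inn);w2=onz(c,i,.055);d=(g-cam[:2])/np.linalg.norm(g-cam[:2]);k=((w2-g)@d<-.02)&(np.abs(np.hypot(*(w2-g).T)-.0725)<.008)
        r=np.r_[np.full(far.sum(),.081),np.full(k.sum(),.0725)];W=np.r_[w[far],w2[k]]
        c3,e=fit(W,r,g);print("  stand both",c3,e*1e3,k.sum(),"lid-stand mm",(c1-c3)*1e3)
E
python3 an6.py c6 s6 .0905
```

```text
scene lid [ 0.4701 -0.2186] 1.2326008606326022 167 lidz 0.08815367205548774
  stand far outer [ 0.4746 -0.2208] 0.8536535115771169 68
  holes [95, 82, 102]
  stand both [ 0.4737 -0.2204] 1.6990318128126363 53 lid-stand mm [-3.6305  1.7792]
side lid [ 0.462  -0.2163] 0.9590580183983635 200 lidz 0.08977692918090008
  stand far outer [ 0.4623 -0.2204] 0.7687106892790031 86
  holes [113, 109, 122]
  stand both [ 0.4631 -0.2194] 1.1904168935975574 92 lid-stand mm [-1.0437  3.0114]
```

```bash
cat > ortho.py <<'E'
from h import *
def ortho(c,img,z,g=(.464,-.216),half=.1,s=2000):
    n=int(2*half*s);a=(np.arange(n)+.5)/s-half
    # rows: -x up ; cols: -y right... use row=x descending, col=y descending
    XX=g[0]-a[:,None]+0*a[None];YY=g[1]-a[None]+0*a[:,None]
    uv=project(c,np.stack([XX,YY,0*XX+z],-1).reshape(-1,3)).reshape(n,n,2).astype(np.float32)
    return cv2.remap(img,uv[...,0],uv[...,1],cv2.INTER_CUBIC)
def load(t):
    z=np.load(t+".npz");return {k:(z[k] if z[k].shape else float(z[k])) for k in("vertical_fov","cx","cy","position","rotation")},z["img"]
E
python3 - <<'E'
from ortho import *
o=[]
for n in("scene","side"):
    c=cams.calibration(n);o.append(ortho(c,cv2.imread(f"pics/{n}0.png"),.055))
c,i=load("w1");o.append(ortho(c,i,.055))
o=[cv2.circle(x.copy(),(200,200),162,(0,255,0),1) for x in o]
o=[cv2.circle(x,(200,200),145,(255,255,0),1) for x in o]
cv2.imwrite("pics/o.png",np.vstack([np.hstack(o[:2]),np.hstack([o[2],o[2]*0])])[:800])
cv2.imwrite("pics/o.png",cv2.resize(np.hstack(o),(798,266),interpolation=cv2.INTER_AREA))
for k,x in enumerate(o): cv2.imwrite(f"pics/o{k}.png",x)
E
```

View pics/o.png

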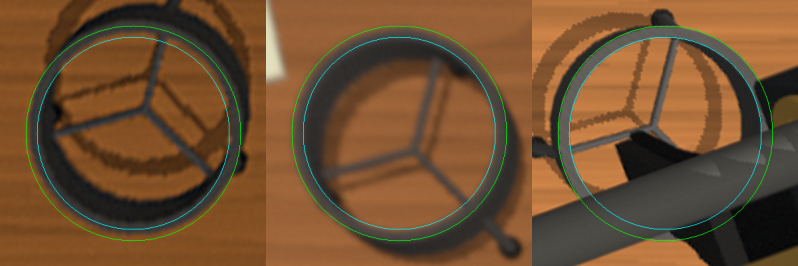

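```bash
python3 - <<'E'
import cv2,numpy as np
cv2.imwrite("pics/oa.png",np.hstack([cv2.imread("pics/o2.png"),cv2.imread("pics/o0.png")]))
E
```

```text
(no output)
```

View pics/oa.png

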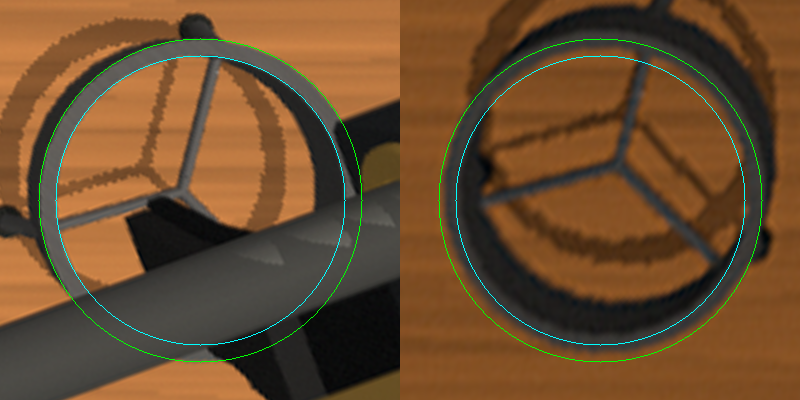

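View pics/o1.png

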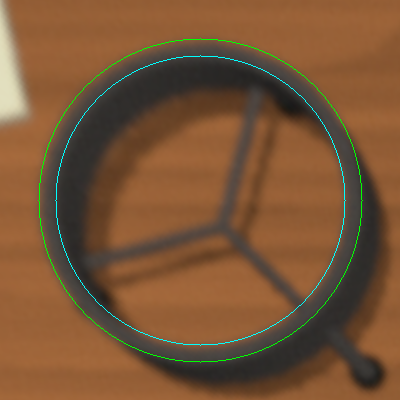

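```bash
cat > ol.py <<'E'
from ortho import *
import sys
o=[]
for t in sys.argv[2:5]:
    c,i=load(t);o.append(ortho(c,i,float(sys.argv[1])))
o=[cv2.circle(x,(200,200),170,(0,255,0),1) for x in o]
cv2.imwrite("pics/ol.png",np.hstack(o[:2]));cv2.imwrite("pics/ol2.png",o[2])
E
python3 ol.py .0903 c6 s6 w6
```

```text
(no output)
```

View pics/ol.png

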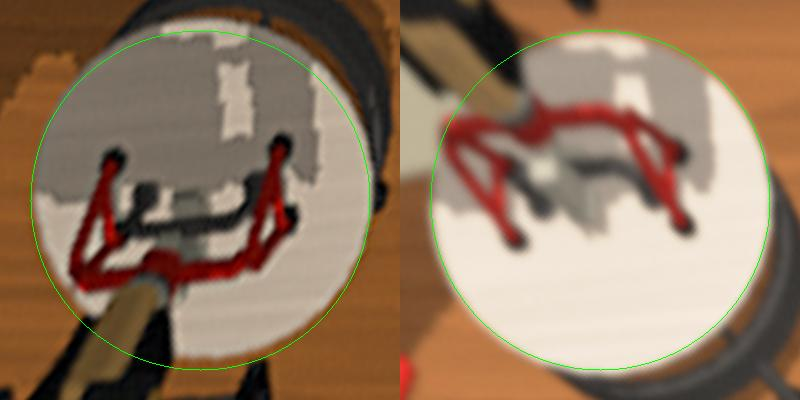

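View pics/ol2.png

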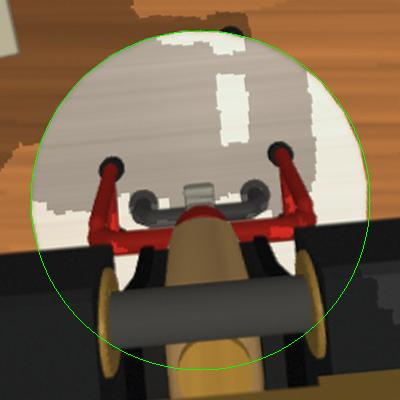

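```bash
python3 - <<'E'
from h import *
y=np.radians(5.2);u=np.array([np.cos(y),np.sin(y)]);T=np.array([.4637,-.216])+.0015*u
f0=np.load("f0.npy")
f1=F(4)-f0;print(f1)
env.servo_line([*T,.166],feed=.06);z=.166
while z>.151:
    z-=.0015
    env.servo_line([*T,z],feed=.03);f=F(4)-f0;e=telemetry.read_ee_pos()
    print("%.4f %.4f"%(z,e[2]),f,telemetry.read_wrist_torque())
    if f[2]>2 or np.hypot(*f[:2])>3: break
st()
E
```

```text
[-0.0392  0.456  -3.6656]
0.1645 0.1646 [-0.1014 -0.0071 -3.6452] [-0.0899  0.1315  0.0189]
0.1630 0.1630 [ 0.2292  0.0511 -3.2319] [-0.0767  0.1393  0.    ]
0.1615 0.1615 [-0.3184  0.2227 -3.5365] [-0.0762  0.0975 -0.0078]
0.1600 0.1600 [-0.333   0.1542 -3.2802] [-0.0534  0.1535  0.0162]
0.1585 0.1585 [-0.2564 -0.1794 -3.8933] [-0.0221  0.2444  0.0493]
0.1570 0.1570 [-0.4296 -0.0765 -3.4752] [-0.0315  0.1604  0.0435]
0.1555 0.1555 [-0.3696 -0.0161 -3.0465] [-0.0554  0.1278 -0.0325]
0.1540 0.1542 [-0.2582  0.0797 -0.2139] [-0.1046  0.1376  0.0377]
0.1525 0.1530 [-1.9137  1.0698  8.244 ] [ 0.2618  0.7779 -0.0381]
 t30.24 [ 0.4655 -0.216   0.153 ] [ 3.1416 -0.0005  0.0908] F [-1.5658  1.3867  4.977 ] w0.0216
```

```bash
python3 - <<'E'
from h import *
y=np.radians(5.2);u=np.array([np.cos(y),np.sin(y)]);T=np.array([.4637,-.216])+.0015*u
f0=np.load("f0.npy");z=.1515
while z>.1465:
    env.servo_line([*T,z],feed=.03);f=F(4)-f0;e=telemetry.read_ee_pos();print("%.4f %.4f"%(z,e[2]),f)
    if f[2]>13.8:break
    z-=.001 if f[2]<10.5 else .0006
np.save("z",z);ok=1
for s in [.001,.003,.006,.009,.012,.015,.018,.022,.026]:
    env.servo_line([*(T-s*u),z],feed=.04);f=F(4)-f0;e=telemetry.read_ee_pos()
    print("s%.4f"%s,"e%.4f"%((e[:2]-T)@u),"Fu %.2f Fn %.2f Fz %.2f"%(f[:2]@u,-f[0]*u[1]+f[1]*u[0],f[2]))
    if np.linalg.norm(f)>20 or f[:2]@u>8: print("STOP");ok=0;break
st()
E
```

```text
0.1515 0.1521 [-3.1188  1.936   9.5412]
0.1505 0.1512 [-3.0098  1.8737 11.305 ]
0.1499 0.1507 [-3.2885  1.9209 11.7562]
0.1493 0.1501 [-3.3755  1.9837 12.6183]
0.1487 0.1495 [-3.8004  2.0233 13.38  ]
0.1481 0.1490 [-4.1859  2.2082 14.1523]
s0.0010 e0.0002 Fu -1.59 Fn 2.72 Fz 14.11
s0.0030 e-0.0007 Fu 2.07 Fn 1.64 Fz 13.47
s0.0060 e-0.0035 Fu 2.76 Fn 0.72 Fz 13.78
s0.0090 e-0.0064 Fu 2.80 Fn -0.25 Fz 13.55
s0.0120 e-0.0095 Fu 2.53 Fn -0.04 Fz 13.51
s0.0150 e-0.0126 Fu 2.12 Fn -0.85 Fz 13.47
s0.0180 e-0.0156 Fu 2.37 Fn -0.80 Fz 13.43
s0.0220 e-0.0198 Fu 1.58 Fn -1.17 Fz 12.99
s0.0260 e-0.0239 Fu 1.26 Fn -1.71 Fz 13.33
 t34.99 [ 0.4415 -0.2194  0.1499] [ 3.1397 -0.0045  0.0905] F [ 1.9405 -1.868  10.8533] w0.0220
```

```bash
python3 - <<'E'
from h import *
y=np.radians(5.2);u=np.array([np.cos(y),np.sin(y)]);T=np.array([.4637,-.216])+.0015*u
q=np.array(telemetry.read_joints());print(q,telemetry.read_effort(),telemetry.read_joint_velocities())
print(env.solve_ik([*(T-.026*u),.1481],[np.pi,0,y]))
snap("scene","c7");snap("side","s7");snap("wrist","w7");st()
cv2.imwrite("pics/s7b.png",cv2.resize(cv2.imread("pics/s7.png")[190:384,200:400],(800,776//2*2))[:600])
E
```

```text
[-0.8449  0.1147  1.3121  1.9785 -0.1234  1.1316 -0.9626] [ -0.4302 -13.1131   3.3723 -31.4518  -0.1486   0.5627   0.0246] [ 0.0021  0.005  -0.001  -0.0007 -0.0015  0.0014  0.004 ]
[-0.8448  0.1156  1.3114  1.9821 -0.1234  1.1326 -0.9626]
 t35.14 [ 0.4415 -0.2194  0.1499] [ 3.1395 -0.0044  0.0904] F [ 2.1343 -2.2938 11.7656] w0.0217
```

View pics/s7b.png

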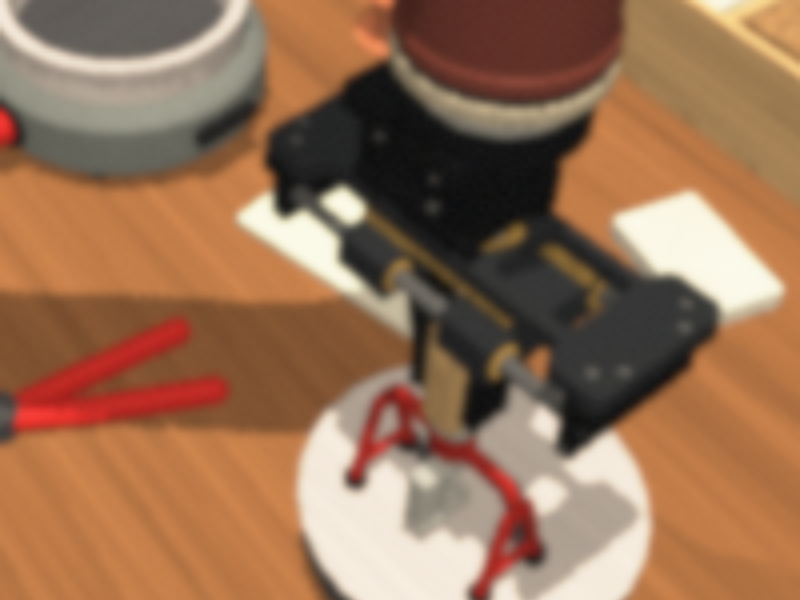

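View pics/c7.png

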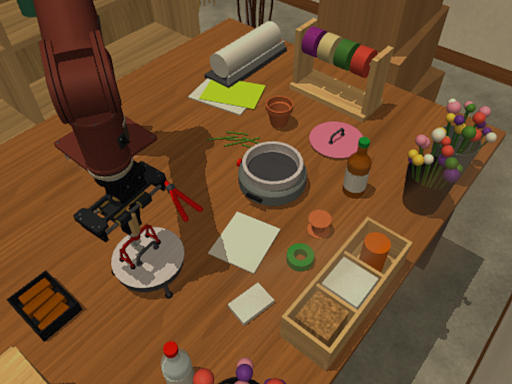

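View pics/w7.png

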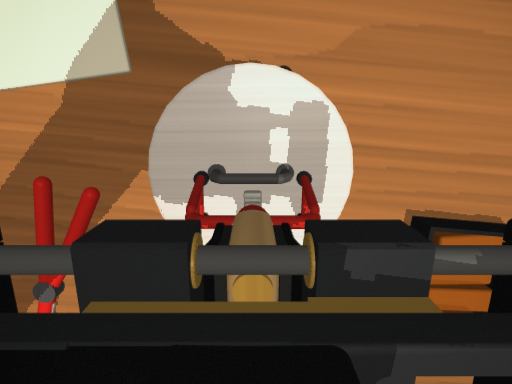

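```bash
python3 - <<'E'
from h import *
y=np.radians(5.2);u=np.array([np.cos(y),np.sin(y)]);T=np.array([.4637,-.216])+.0015*u
f0=np.load("f0.npy")
for z in [.151,.154,.157,.162,.17,.19,.22,.26]:
    q=env.solve_ik([*(T-.026*u),z],[np.pi,0,y]);
    env.servo_line([*(T-.026*u),z],feed=.04 if z<.18 else .12);f=F(3)-f0;e=telemetry.read_ee_pos();print("%.4f"%z,e,f,q[2])
    if f[2]<-2: print("STOP");break
env.hold(.2);st()
snap("scene","c8");snap("side","s8");snap("wrist","w8")
E
python3 ol.py .059 c8 s8 w8
```

```text
0.1510 [ 0.4413 -0.2194  0.1525] [ 2.264  -2.2325  9.3165] 1.3132060323807242
0.1540 [ 0.4398 -0.2185  0.1543] [ 1.1936 -1.3121  5.7584] 1.3147880917226447
0.1570 [ 0.4386 -0.2177  0.1564] [ 0.349   0.2039 -0.1815] 1.316107178715682
0.1620 [ 0.4393 -0.218   0.162 ] [ 0.1607  0.3064 -0.0827] 1.3178872474211112
0.1700 [ 0.4394 -0.2181  0.1701] [-0.0812  0.055  -0.3234] 1.3192872383055034
0.1900 [ 0.4394 -0.2177  0.1896] [-0.4278  0.7415 -0.7761] 1.310893924387891
0.2200 [ 0.4389 -0.218   0.219 ] [-0.0107 -0.6236 -0.1246] 1.2477898094781106
0.2600 [ 0.4389 -0.218   0.259 ] [-0.1863  0.0969 -0.4596] 1.1696934143077382
 t38.32 [ 0.4389 -0.2181  0.2593] [-3.1416  0.0011  0.0908] F [-0.6998 -0.4714 -3.459 ] w0.0217
```

View pics/ol.png

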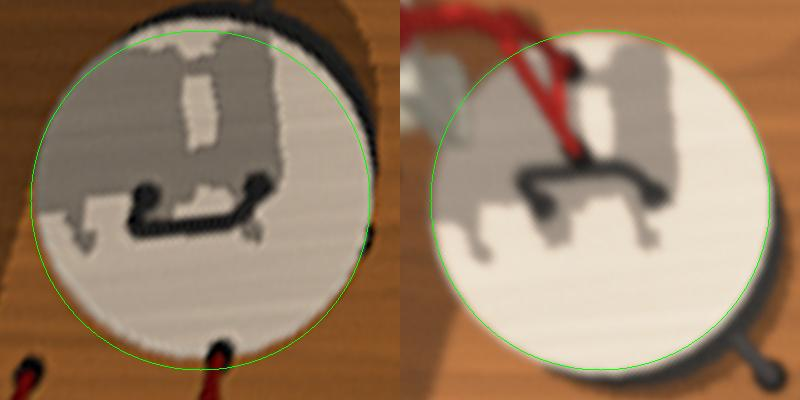

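View pics/w8.png

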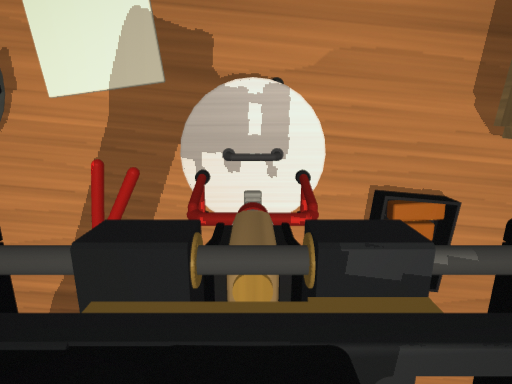

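```bash
python3 - <<'E'
from h import *
z=np.load("w8.npz");P=z["P"];X,Y,Z=np.moveaxis(P,-1,0);m=(np.hypot(X-.464,Y+.216)<.07)&(Z>.04)&(Z<.075);q=P[m]
A=np.c_[q[:,:2]-[.464,-.216],np.ones(len(q))];print("lid plane",np.linalg.lstsq(A,q[:,2],rcond=None)[0])
f0=np.load("f0.npy");T=[.585,-.0115];o=[np.pi,0,np.radians(15)]
env.servo_line([*T,.26],o,feed=.15)
env.servo_line([*T,.112],feed=.1);env.hold(.2)
fb=F(6);print(fb);zz=.112
while zz>.100:
    zz-=.001;env.servo_line([*T,zz],feed=.03);f=F(4)-fb;print("%.4f"%zz,telemetry.read_ee_pos()[2],f)
    if f[2]>2: break
st()
E
```

```text
lid plane [-0.0002 -0.0001  0.0584]
[ 0.0608 -0.0695 -2.6366]
0.1110 0.11096363627800684 [ 0.0705 -0.283   0.3181]
0.1100 0.10998226905349834 [-0.5159  0.0647 -0.2449]
0.1090 0.10897608076895524 [-0.1091 -0.0612 -0.4147]
0.1080 0.10795483161004793 [-0.6483 -0.0795 -0.144 ]
0.1070 0.10697614543702806 [-0.1735  0.1749  0.2506]
0.1060 0.1059658311165612 [ 0.1427 -0.339   0.245 ]
0.1050 0.10501822620075718 [0.2105 0.0228 0.3098]
0.1040 0.10421557479376206 [-1.1152 -0.1578  4.4083]
 t44.77 [ 0.5851 -0.0115  0.1042] [ 3.1416 -0.0003  0.2618] F [-1.0484  0.4913  1.147 ] w0.0218
```

```bash
python3 - <<'E'
from h import *
T=[.585,-.0115]
env.servo_line([*T,.1048],feed=.03);env.hold(.2);st()
eoat.gripper_open();env.hold(.2)
env.servo_line([*T,.30],feed=.12);env.hold(.3);st("up")
y=np.radians(15);u=np.array([np.cos(y),np.sin(y)])
env.servo_line([*(np.array(T)-.1*u),.30],feed=.2);env.hold(.3);st("back")
snap("scene","c9");snap("side","s9");snap("wrist","w9")
E
python3 ol.py .059 c9 s9 w9; python3 an2.py w9 | egrep "top|red|tile"
python3 - <<'E'
from h import *
z=np.load("w9.npz");P=z["P"];X,Y,Z=np.moveaxis(P,-1,0);m=(np.hypot(X-.464,Y+.216)<.07)&(Z>.045)&(Z<.075);q=P[m]
A=np.c_[q[:,:2]-[.464,-.216],np.ones(len(q))];print("lid plane",np.linalg.lstsq(A,q[:,2],rcond=None)[0],len(q))
E
```

```text
t45.22 [ 0.5851 -0.0115  0.1049] [ 3.1415 -0.0003  0.2618] F [0.7213 0.2203 1.5414] w0.0219
up t48.74 [ 0.5849 -0.0115  0.2998] [3.1416 0.0003 0.2618] F [0.4128 0.5036 0.4003] w0.0872
back t49.78 [ 0.4887 -0.0374  0.2999] [3.14   0.0008 0.2614] F [ 0.3522  0.0979 -0.194 ] w0.0867
top 727 [ 0.5848 -0.0114  0.155 ] 0.15473044007265185 ((585.1826171875, -11.16279411315918), (29.659353256225586, 21.020334243774414), 15.679510116577148)
red 390 ((584.8858642578125, -11.413639068603516), (41.25370407104492, 90.85612487792969), 15.01025104522705) [ 0.583  -0.0106  0.0487]
tile ((586.2174072265625, -10.799369812011719), (128.9391632080078, 147.4102020263672), 12.54332447052002) 0.007425150306280465
lid plane [-0.0031  0.0004  0.0586] 5286
```

View pics/c9.png

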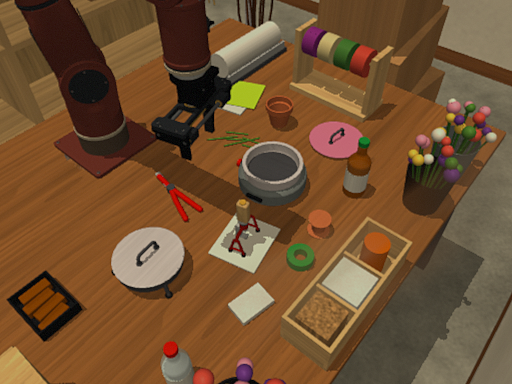

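View pics/w9.png

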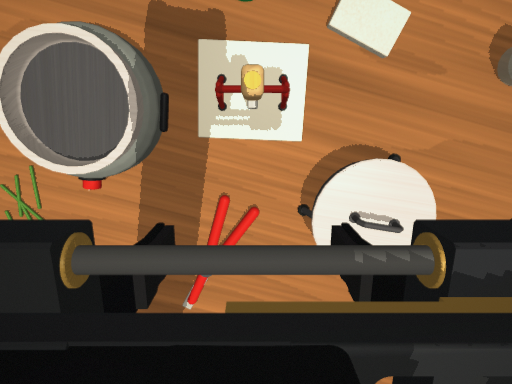

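The pictures show the lid flat on the stand at about (148,258) in the scene view. The lifter stands upright on the tile at about (243,225), the pot is open, and the other things have not moved. I'm handing the job in.

```bash
python3 - <<'E'
from h import *
env.hold(.3);env.sign_off();print(telemetry.read_t())
E
```

```text
the job is handed in; nothing more can be done
the job is handed in; nothing more can be done
```

I hooked the hot lid with the lifter, lifted it off level and seated it on the lid stand. I then unhooked the lifter, stood it back on its tile and handed the job in at about 50 s; sign-off gives no verdict.

**Forces:** The highest force I measured from the lifter on the lid was about 18 N in all. The lid (about 0.35 kg) hung freely once lifted. It went into the stand with almost no side force, touching down at the height I had predicted, and the press to unhook it was about 15 N in all.

**Lid:** Its top measured 58.4–58.6 mm above the bench (59 mm expected), tilted about 0.003 rad at most. The wrist view showed it centred over the stand just before lowering.

**Lifter:** It is released and upright, about 1 mm from the tile's centre, and the gripper is clear of everything.

**Other things:** Nothing else on the bench looks moved when I compare the scene pictures from start and end.

**Disagreements:**
- The scene and side cameras differed by 4–8 mm in x, so I relied on the wrist view and on comparisons within one camera.
- An automatic edge fit put the lid 2–4 mm off the stand's centre. The flattened overhead views of each camera did not bear this out, and the lid seated freely.
- While I pressed and slid the lifter back at the stand, the arm gave way by up to about 2 mm with no harm done.

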